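# Lay out the watchmaker's bench for the next job

### The job

Lay out the bench for the next watch: put the order book flat on the bench in front of the turquoise parts tray (on the robot's side of it), lined up with the tray's middle and about three centimetres clear of it, and lay the flat white box centred on the book; put the black oval loupe case flat, midway between the parts tray and the black oil stand, in line with them, and stand the loupe upright centred on the case. Finish with everything let go and at rest, and leave the clear round tub and the blue air blower where they are.

Things in the scene. Friction and masses are not known exactly. Their poses are not given: they have to be found in the camera images.
- parts_tray: Round turquoise compartment tray with watch parts, 93 mm across, 15 mm high, fixed. Origin: centre of its underside. Its x axis points away from the robot (within 0.1 rad). The oil stand is 250 mm from it along its y axis, to its left or right. A green mat 2 mm thick covers part of the bench (top z = 0), so things rest at z 0 to 2 mm; over the mat's edge they lie slightly tilted.
- oil_stand: Black oil pot stand with three grey round lids, about 37 mm (its x) by 78 mm (its y) by 20 mm high, fixed to the bench. Origin: centre of its underside. Turned like the tray: its y axis lies along the row that it forms with the tray.
- order_book: Small wire-bound order book with a whitish printed cover, closed and stiff, lying flat: 62 mm (its x) by 88 mm (its y) by 11 mm thick, loose, about 60 g. Origin: middle of its underside. z up. It belongs on the tray's -x side, centre to centre about 115 mm.
- flat_box: Flat closed box, white card under a clear lid, 50 mm (its x) by 66 mm (its y) by 11 mm high, loose, about 30 g. Origin: centre of its underside. z up.
- loupe_case: Matt black oval case, closed (its lid is fixed), with a flat top: 44 mm (its x) by 54 mm (its y) by 20 mm high, loose, about 50 g. Origin: centre of its underside. z up.
- loupe: Black eye loupe, a waisted round barrel with a tan ring at its foot, standing upright: 32 mm across, 28 mm high, loose, about 18 g. Origin: centre of its underside. z up.
- round_tub: Bystander: clear round tub with a few loose wheels in it, 68 mm across, 31 mm high, loose. Origin: centre of its underside. Leave it where it is.
- air_blower: Bystander: blue rubber air blower (puffer), 82 by 54 mm, 52 mm high, loose. Origin: centre of its underside. Leave it where it is.

How it is judged:
By the outcome, as a careful person would: the job done as asked, in the order asked, and still so for the second after the job is handed in, with the robot touching nothing.
It also fails if it takes over 96 s, if anything falls off the work surface, if the arm or the gripper's body presses on something with over 40 N, if the wrist force passes 120 N, or if a joint passes its speed limit or range.

### The arm

A 6-joint arm with a two-finger parallel gripper is mounted at the origin on a cart in front of the work surface, level with it; the furniture and walls round the work are solid. World frame = base frame: x ahead of the robot, y to its left, z up, the work surface at z = 0. Lengths are in m, angles in rad, forces in N, time in s.
With the tool pointing down it reaches from about 0.425 to 0.95 m from the base axis. Payload 3.5 kg.
Tool frame: the origin (TCP) lies at the very end of the fingers, on their centre line; the grasp point (between the pads) lies ctrl.tcp_to_grasp behind it (ctrl.tcp_to_grasp is the distance from the TCP to the grasp point, in m); z points along the fingers, y is the line along which they close (so a half turn about z gives the same grasp; the last joint's range is limited). The gripper opens to 85 mm and grips with 20 to 120 N. Pads are 22 mm wide; open, the fingers measure 114 mm over their backs; the gripper's body (76 mm by 85 mm) begins 54 mm behind the grasp point. The pads swing forward as they close: fully open they stand 13 mm farther back than shut.
Start: joints at [-1.458, 0.286, 1.577, -0, 1.279, -0.15], TCP at [0.175, -0.652, 0.231] pointing down, gripper open.
Joint ranges: [-2.77, 2.77], [-0.9, 2.22], [0.21, 2.48], [-1.53, 4.67], [0.24, 2.81], [-2.84, 2.84]. Speed limits (rad/s): [2.79, 2.79, 3.14, 3.14, 3.14, 3.14].

### API

Orientations are given as a unit quaternion [x, y, z, w].
In Python, from plant import ctrl gives the robot as it stands.
- The arm moves only by the shell command python3 -m inch 'ROWS' [FORCE]. ROWS is JSON, a list of rows, each an object with "slide": the shift along the tool's x, y, z in cm, a list of three; "turn": the turn about the tool's z in rad; "grip": the finger opening in cm, from 0 to 8.54. A call has 1 to 20 rows; each row is the pose to reach, as a shift and turn from the pose commanded when the call began, along the tool's axes at that moment; what a row does not reach only later rows make up. A row lasts 1/10 s, in which the tool goes at most 50 mm and 8.59 degrees, less where a joint would pass 70% of its speed; a pose out of reach is approached as far as the arm can. A call with a gripper value outside its range is refused whole. The fingers move at their own pace and stop on an object; FORCE is the grip in N (left out, the last holds). Time passes only in rows, so rows that repeat a pose let the fingers close. It gives the time, the measured TCP pose, the force, the opening and the grip force at its end, in the units of the state.
- ctrl.get_state(): the state, without advancing time (a new reading comes with each control period).
- ctrl.read_camera(name): name is "side" or "top"; returns (picture, depth): 480x640x3 uint8, red, green, blue; 480x640 float32, m along the optical axis (not along the pixel's ray), 0 where there is no reading.
- ctrl.camera_info(name): a dict with "K" (3x3 intrinsics, pixels), "camera_from_world" (4x4, takes a point from world to camera coordinates). Camera axes: x right, y down, z forward; pixel columns grow to the right and rows downward; lengths in m; the calibration is good to about 2 mm. A picture is of the moment at which its call begins. camera_info takes no time and is no camera call.
- ctrl.sign_off(): hands the job in; it is judged then, once.
The state is a dict: "time": time; "qpos": joint angles; "dq": joint speeds; "joint_efforts": joint torques, N m; "eef_pos": TCP position; "tcp_rot": TCP orientation; "contact_force": force on the tool from outside, world axes, zero at the start; "wrist_torque": the same for the moment, N m; "opening": opening from 0.0 (shut) to 1.0 (fully open); "finger_force": force on a finger pad.
Only numpy, scipy, OpenCV 4.12 (cv2) and the standard library are available. Lean on these libraries where they do the work, as an engineer would, in place of code of your own. Each camera call takes 0.05 s, during which the arm holds its last target. There are 200 camera calls.

## Working session

There is one attempt and no reset: what is moved stays moved. The work goes in short steps, Python scripts to look and compute and a shell command to move; the robot and the scene stay as the last step left them, time stands still between calls to the robot, and variables do not carry over. Pictures are saved under pics/ and viewed, at most 16 in all, crops included, and the job is handed in when it is done.

```bash
ls; mkdir -p pics; cat > h.py <<'E'
import numpy as np, cv2
from plant import ctrl
def cam(n, save=None):
    p,d=ctrl.read_camera(n); 
    if save: cv2.imwrite('pics/'+save,cv2.cvtColor(p,cv2.COLOR_RGB2BGR))
    return p,d
def world(n,d):
    i=ctrl.camera_info(n);K=np.array(i['K']);T=np.linalg.inv(np.array(i['camera_from_world']))
    v,u=np.mgrid[:480,:640]
    c=np.stack([(u-K[0,2])/K[0,0]*d,(v-K[1,2])/K[1,1]*d,d],-1)
    return c@T[:3,:3].T+T[:3,3]
E
python3 - <<'E'
from h import *
for n in('top','side'):
    p,d=cam(n,n+'1.png'); i=ctrl.camera_info(n); print(n,np.round(i['K'],1).tolist(),np.round(np.linalg.inv(np.array(i['camera_from_world'])),3).tolist(),d.min(),d.max())
    np.savez(n+'1.npz',p=p,d=d)
s=ctrl.get_state();print(s,ctrl.tcp_to_grasp)
E
```

```text
pics
top [[450.2, 0.0, 316.2], [0.0, 450.2, 244.5], [0.0, 0.0, 1.0]] [[-0.011, -0.982, 0.186, 0.422], [-0.999, 0.005, -0.032, -0.239], [0.031, -0.187, -0.982, 0.9], [0.0, 0.0, 0.0, 1.0]] 0.0 2.4311492
side [[521.4, 0.0, 328.5], [0.0, 521.4, 232.7], [0.0, 0.0, 1.0]] [[0.967, -0.184, 0.178, 0.392], [-0.256, -0.636, 0.728, -0.946], [-0.021, -0.75, -0.661, 0.684], [0.0, 0.0, 0.0, 1.0]] 0.0 3.9991314
{'time': 0.1, 'qpos': array([-1.45797864e+00,  2.87156394e-01,  1.57806268e+00,  1.55867469e-05,
        1.27861848e+00, -1.49991314e-01]), 'dq': array([-0.00018526, -0.00194298, -0.00537257,  0.00036995,  0.00067328,
        0.0008194 ]), 'joint_efforts': array([ 1.64702335e-03, -4.07293904e+01, -2.93697739e+01, -5.17254148e-05,
        3.43678003e-03,  4.82065332e-06]), 'eef_pos': array([ 0.17532927, -0.65119838,  0.23001526]), 'tcp_rot': array([ 9.91378515e-01,  1.31024347e-01,  2.83207692e-05, -1.12211382e-03]), 'contact_force': array([-0.42018377,  0.96090162, -0.54894518]), 'wrist_torque': array([-0.03875993,  0.0093191 , -0.01065373]), 'finger_force': 0.0, 'opening': 1.001730618736183} 0.0187
```

View pics/top1.png

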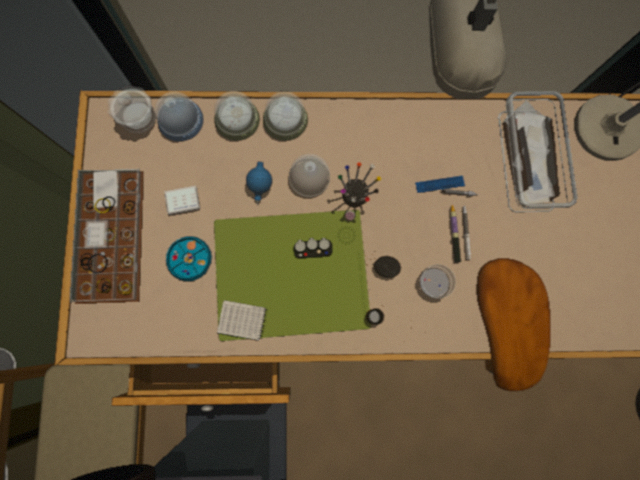

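View pics/side1.png

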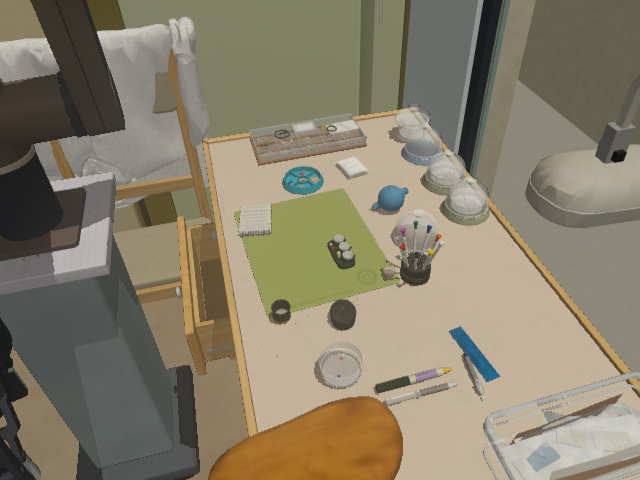

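The top view shows the tray at (188,258), oil stand (313,247), book (241,320), flat box (182,200), case (387,267), loupe (374,317), tub (435,283) and blower (259,181). The side view agrees.

```bash
cat >> h.py <<'E'
def plane(n,uv,z):
    i=ctrl.camera_info(n);K=np.array(i['K']);T=np.linalg.inv(np.array(i['camera_from_world']))
    uv=np.atleast_2d(uv).astype(float)
    r=np.c_[(uv-K[:2,2])/K[0,0],np.ones(len(uv))]@T[:3,:3].T
    return (T[:3,3]+r*((z-T[2,3])/r[:,2:]))[:,:2]
E
python3 - <<'E'
from h import *
for n in('top','side'):
    f=np.load(n+'1.npz');W=world(n,f['d'])
    pts={'top':dict(tray=(188,258),stand=(313,240),book=(241,320),box=(182,200),case=(387,267),loupe=(374,317),tub=(435,283),blower=(259,181),bench=(350,345),mat=(260,270),benchL=(200,320)),
     'side':dict(tray=(302,180),stand=(342,248),book=(255,220),box=(351,167),case=(343,312),loupe=(281,311),bench=(300,340),mat=(290,240),benchL=(222,190))}[n]
    for k,(u,v) in pts.items():
        w=W[v-2:v+3,u-2:u+3].reshape(-1,3);print(n,k,np.round(np.median(w,0),4))
p=np.load('top1.npz')['p'];q=np.load('side1.npz')['p']
a=cv2.resize(p[170:350,160:460],None,fx=2.66,fy=2.66,interpolation=cv2.INTER_CUBIC);cv2.imwrite('pics/topz.png',a[:,:,::-1])
a=cv2.resize(q[140:350,220:420],None,fx=2.8,fy=2.8,interpolation=cv2.INTER_CUBIC);cv2.imwrite('pics/sidez.png',a[:,:,::-1])
E
```

```text
top tray [ 0.5658 -0.0119  0.0046]
top stand [ 0.5979 -0.2617  0.0203]
top book [ 0.4425 -0.1209  0.0119]
top box [0.6843 0.0033 0.0102]
top case [ 0.5428 -0.4078  0.0202]
top loupe [ 0.4457 -0.3805  0.0068]
top tub [ 0.5122 -0.5074  0.0012]
top blower [ 0.7104 -0.1558  0.05  ]
top bench [ 0.3922 -0.3326 -0.0005]
top mat [ 0.5411 -0.1554  0.0011]
top benchL [ 0.4436 -0.0391 -0.0017]
side tray [ 0.5629 -0.0127  0.0078]
side stand [ 0.5833 -0.2646  0.0217]
side book [ 0.4408 -0.1281  0.0132]
side box [ 0.6794 -0.0026  0.0128]
side case [ 0.5432 -0.4126  0.0215]
side loupe [ 0.4462 -0.3724  0.0092]
side bench [ 0.4653 -0.4335  0.0007]
side mat [ 0.4983 -0.1943  0.0028]
side benchL [3.872e-01 1.020e-02 3.000e-04]
```

View pics/topz.png

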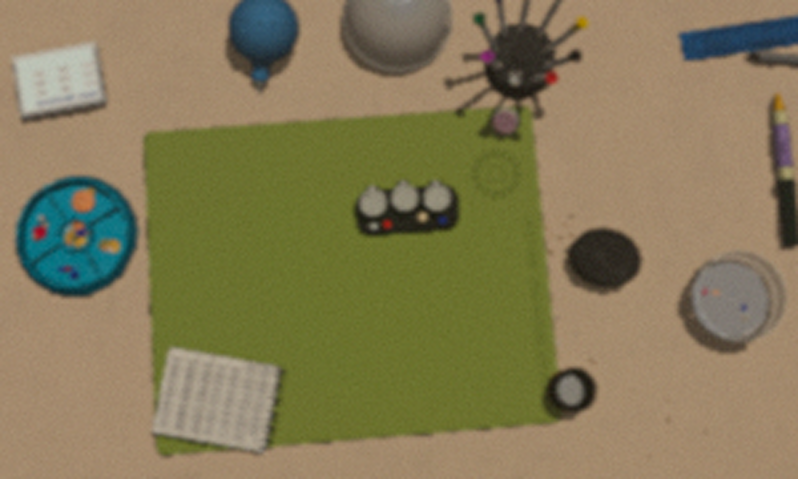

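```bash
cat >> h.py <<'E'
from scipy.optimize import minimize
def prof(kind,a,b,hs):
    t=np.linspace(0,2*np.pi,48,endpoint=False)
    if kind=='r': xy=np.array([[1,1],[1,-1],[-1,-1],[-1,1]])*[a/2,b/2]
    else: xy=np.c_[a/2*np.cos(t),b/2*np.sin(t)]
    return np.vstack([np.c_[xy,np.full(len(xy),h)] for h in hs])
M=dict(tray=prof('o',.093,.093,(0,.015)),stand=prof('r',.037,.078,(0,.014)),book=prof('r',.062,.088,(0,.011)),
 box=prof('r',.050,.066,(0,.011)),case=prof('o',.044,.054,(0,.020)),loupe=prof('o',.032,.032,(0,.028)))
def proj(n,X):
    i=ctrl.camera_info(n);T=np.array(i['camera_from_world']);c=X@T[:3,:3].T+T[:3,3];q=c@np.array(i['K']).T
    return q[:,:2]/q[:,2:]
def mask(p,name,uv,r):
    h=cv2.cvtColor(cv2.GaussianBlur(p,(0,0),.6),cv2.COLOR_RGB2HSV).astype(int);H,S,V=h[...,0],h[...,1],h[...,2]
    m={'tray':(H>85)&(H<110)&(S>90),'book':(S<75)&(V>105),'box':(S<75)&(V>125)}.get(name,V<75)
    m=m.astype(np.uint8);yy,xx=np.mgrid[:480,:640];m[(xx-uv[0])**2+(yy-uv[1])**2>r*r]=0
    if name in('case','loupe','stand','tray'): m=cv2.morphologyEx(m,cv2.MORPH_CLOSE,np.ones((7,7),np.uint8))
    k,l,s,_=cv2.connectedComponentsWithStats(m)
    if k<2: return m*0
    m=(l==1+np.argmax(s[1:,4])).astype(np.uint8)
    c,_=cv2.findContours(m,cv2.RETR_EXTERNAL,2);hl=cv2.convexHull(np.vstack(c)); cv2.fillPoly(m,c,1)
    return m
def fit(n,p,name,x0,z=0,r=40):
    uv=proj(n,np.array([[x0[0],x0[1],z+.008]]))[0];m=mask(p,name,uv,r);S=4
    x1,y1=(uv-r-5).astype(int);w=2*r+10
    mm=cv2.resize(m[y1:y1+w,x1:x1+w].astype(np.float32),None,fx=S,fy=S,interpolation=cv2.INTER_LINEAR)
    def cost(x):
        c,s=np.cos(x[2]),np.sin(x[2]);X=M[name]@np.array([[c,s,0],[-s,c,0],[0,0,1]])+[x[0],x[1],z]
        q=cv2.convexHull(((proj(n,X)-[x1,y1]+.5)*S-.5).astype(np.float32))
        g=np.zeros(mm.shape,np.float32);cv2.fillConvexPoly(g,np.round(q*16).astype(np.int32),1,cv2.LINE_AA if 0 else 8,4)
        return np.abs(cv2.GaussianBlur(g,(0,0),3)-mm).sum()/S/S
    best=min((minimize(cost,[x0[0],x0[1],t],method='Nelder-Mead',options=dict(initial_simplex=[[x0[0],x0[1],t],[x0[0]+.006,x0[1],t],[x0[0],x0[1]+.006,t],[x0[0],x0[1],t+.15]],xatol=1e-4,fatol=.01)) for t in x0[2]),key=lambda o:o.fun)
    return best.x,best.fun,m.sum()
E
python3 - <<'E'
from h import *
G=dict(tray=(.566,-.012,[.08],0),stand=(.587,-.263,[.08],.002),book=(.4425,-.124,[-.2,.1],.002),box=(.682,0,[-.1,.2],0),case=(.543,-.41,[.1,-.2],0),loupe=(.446,-.376,[0],.001))
for k,(x,y,t,z) in G.items():
    for n in('top','side'):
        b,f,a=fit(n,np.load(n+'1.npz')['p'],k,(x,y,t),z,{'tray':34,'loupe':20}.get(k,30));print(k,n,np.round(b,4),round(f,1),a)
E
```

```text
tray top [ 0.5656 -0.0154  0.3225] 324.3 1503
tray side [ 0.5651 -0.0084  0.2201] 210.4 830
stand top [ 0.5818 -0.2602  0.0777] 387.2 385
stand side [ 0.5812 -0.2596 -0.1024] 415.3 308
book top [ 0.4425 -0.1205 -0.1909] 138.3 1439
book side [ 0.4313 -0.1075 -0.4781] 890.8 1929
box top [0.6887 0.0056 0.1762] 78.8 815
box side [ 0.6752 -0.0522  0.6683] 2042.3 2609
case top [ 5.434e-01 -4.076e-01  1.000e-04] 70.2 454
case side [ 0.5435 -0.404  -0.2432] 616.5 122
loupe top [ 0.4452 -0.3776  0.1562] 37.1 259
loupe side [ 0.4462 -0.3719  0.0775] 152.1 290
```

```bash
python3 - <<'E'
from h import *
q=np.load('side1.npz')['p'];h=cv2.cvtColor(q,cv2.COLOR_RGB2HSV)
for k,u,v in[('book',255,220),('box',351,167),('bench',330,165),('mat',290,240),('case',343,312),('casetop',343,306),('loupe',281,315),('stand',345,260),('bench2',370,320),('shadow',330,325)]: print(k,h[v-1:v+2,u-1:u+2].reshape(-1,3).mean(0).round())
p=np.load('top1.npz')['p'];h=cv2.cvtColor(p,cv2.COLOR_RGB2HSV)
for k,u,v in[('trayrim',168,250),('rim2',188,279),('rim3',209,258),('bench',200,320),('box',182,200),('stand',313,255),('mat',260,270)]: print(k,h[v-1:v+2,u-1:u+2].reshape(-1,3).mean(0).round())
E
```

```text
book [ 20.  28. 189.]
box [ 23.  17. 208.]
bench [ 17.  53. 191.]
mat [ 32. 108. 153.]
case [21. 56. 78.]
casetop [23. 55. 82.]
loupe [22. 69. 78.]
stand [27. 71. 68.]
bench2 [ 18.  54. 193.]
shadow [ 18.  60. 153.]
trayrim [ 75. 103. 102.]
rim2 [ 93. 174.  63.]
rim3 [ 94. 180.  78.]
bench [ 16.  85. 163.]
box [ 29.  19. 185.]
stand [29. 86. 37.]
mat [ 34. 154. 115.]
```

View pics/sidez.png

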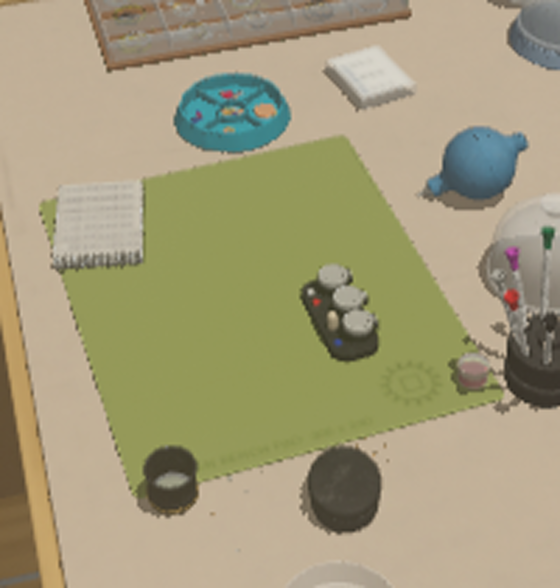

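```bash
sed -i "s/m={'tray':.*/m={'tray':(H>80)\&(H<115)\&(S>80),'book':(S<(40 if side else 75))\&(V>105),'box':(S<(36 if side else 60))\&(V>(150 if side else 125))}.get(name,V<(112 if side else 75))/; s/def mask(p,name,uv,r):/def mask(p,name,uv,r,side=0):/; s/m=mask(p,name,uv,r);S=4/m=mask(p,name,uv,r,n=='side');S=4/" h.py
cat >> h.py <<'E'
def show(n,p,fits,box,fn,s):
    x,y,w,h=box;im=cv2.resize(p[y:y+h,x:x+w],None,fx=s,fy=s,interpolation=cv2.INTER_CUBIC)[:,:,::-1].copy()
    for k,b,z in fits:
        c,sn=np.cos(b[2]),np.sin(b[2]);X=M[k]@np.array([[c,sn,0],[-sn,c,0],[0,0,1]])+[b[0],b[1],z]
        for P in (X[:len(X)//2],X[len(X)//2:]): cv2.polylines(im,[np.round((proj(n,P)-[x,y]+.5)*s-.5).astype(np.int32)],True,(0,0,255),1)
    return im
E
cat > loc.py <<'E'
from h import *
G=dict(tray=(.566,-.012,[.08],0),stand=(.585,-.262,[.08],.002),book=(.4425,-.122,[-.2,.1],.002),box=(.685,0,[-.1,.2],0),case=(.543,-.408,[.1,-.2],0),loupe=(.446,-.376,[0],.001))
F={'top':[],'side':[]}
for k,(x,y,t,z) in G.items():
    for n in('top','side'):
        b,f,a=fit(n,np.load(n+'1.npz')['p'],k,(x,y,t),z,{'tray':33,'loupe':18}.get(k,28));print(k,n,np.round(b,4),round(f,1),a);F[n].append((k,b,z))
a=show('top',np.load('top1.npz')['p'],F['top'],(160,170,250,180),'',2.2);b=show('side',np.load('side1.npz')['p'],F['side'],(230,140,150,210),'',1.9)
c=np.zeros((400,800,3),np.uint8);a=cv2.resize(a,(520,374));c[:374,:520]=a;c[:399,520:800]=b[:399,:280];cv2.imwrite('pics/ov1.png',c)
E
python3 loc.py
```

```text
tray top [ 0.5647 -0.0155  0.2819] 315.5 1512
tray side [ 0.5648 -0.0084  0.206 ] 191.8 849
stand top [ 0.5814 -0.2603  0.1043] 387.0 385
stand side [ 0.5816 -0.2606 -0.0088] 334.2 411
book top [ 0.4427 -0.1198 -0.1951] 138.9 1439
book side [ 0.4426 -0.115  -0.1755] 135.9 876
box top [0.6877 0.0052 0.1955] 122.0 747
box side [0.6865 0.0154 0.0731] 136.8 346Traceback (most recent call last):
  File "loc.py", line 6, in <module>
    b,f,a=fit(n,np.load(n+'1.npz')['p'],k,(x,y,t),z,{'tray':33,'loupe':18}.get(k,28));print(k,n,np.round(b,4),round(f,1),a);F[n].append((k,b,z))
          ~~~^^^^^^^^^^^^^^^^^^^^^^^^^^^^^^^^^^^^^^^^^^^^^^^^^^^^^^^^^^^^^^^^^^^^^^^^
  File "h.py", line 47, in fit
    best=min((minimize(cost,[x0[0],x0[1],t],method='Nelder-Mead',options=dict(initial_simplex=[[x0[0],x0[1],t],[x0[0]+.006,x0[1],t],[x0[0],x0[1]+.006,t],[x0[0],x0[1],t+.15]],xatol=1e-4,fatol=.01)) for t in x0[2]),key=lambda o:o.fun)
  File "h.py", line 47, in <genexpr>
    best=min((minimize(cost,[x0[0],x0[1],t],method='Nelder-Mead',options=dict(initial_simplex=[[x0[0],x0[1],t],[x0[0]+.006,x0[1],t],[x0[0],x0[1]+.006,t],[x0[0],x0[1],t+.15]],xatol=1e-4,fatol=.01)) for t in x0[2]),key=lambda o:o.fun)
              ~~~~~~~~^^^^^^^^^^^^^^^^^^^^^^^^^^^^^^^^^^^^^^^^^^^^^^^^^^^^^^^^^^^^^^^^^^^^^^^^^^^^^^^^^^^^^^^^^^^^^^^^^^^^^^^^^^^^^^^^^^^^^^^^^^^^^^^^^^^^^^^^^^^^^^^^^^^^^^^^^^^^^^^^^^^^^^^^^^^^^^
    res = _minimize_neldermead(fun, x0, args, callback, bounds=bounds,
                               **options)
    fxr = func(xr)
    fx = function(np.copy(x), *(wrapper_args + args))
  File "h.py", line 44, in cost
    q=cv2.convexHull(((proj(n,X)-[x1,y1]+.5)*S-.5).astype(np.float32))
                       ~~~~^^^^^
  File "h.py", line 26, in proj
    i=ctrl.camera_info(n);T=np.array(i['camera_from_world']);c=X@T[:3,:3].T+T[:3,3];q=c@np.array(i['K']).T
ValueError: time passes only in moves, steps and waits
```

```bash
python3 - <<'E'
s=open('h.py').read()
s=s.replace("from plant import ctrl\n","from plant import ctrl\n_C={}\ndef info(n):\n    if n not in _C: _C[n]=ctrl.camera_info(n)\n    return _C[n]\n",1).replace("i=ctrl.camera_info(n)","i=info(n)")
open('h.py','w').write(s)
s=open('loc.py').read().replace("b,f,a=fit","b,f,a=fit")
open('loc.py','w').write(s)
E
python3 loc.py
```

```text
tray top [ 0.5647 -0.0155  0.2819] 315.5 1512
tray side [ 0.5648 -0.0084  0.206 ] 191.8 849
stand top [ 0.5814 -0.2603  0.1043] 387.0 385
stand side [ 0.5816 -0.2606 -0.0088] 334.2 411
book top [ 0.4427 -0.1198 -0.1951] 138.9 1439
book side [ 0.4426 -0.115  -0.1755] 135.9 876
box top [0.6877 0.0052 0.1955] 122.0 747
box side [0.6865 0.0154 0.0731] 136.8 346
case top [ 0.5435 -0.4075  0.0008] 69.9 454
case side [ 0.5438 -0.4069 -0.308 ] 96.2 648
loupe top [ 0.4452 -0.3776  0.1562] 37.1 259
loupe side [ 0.4447 -0.3765  0.0633] 68.8 403
```

View pics/ov1.png

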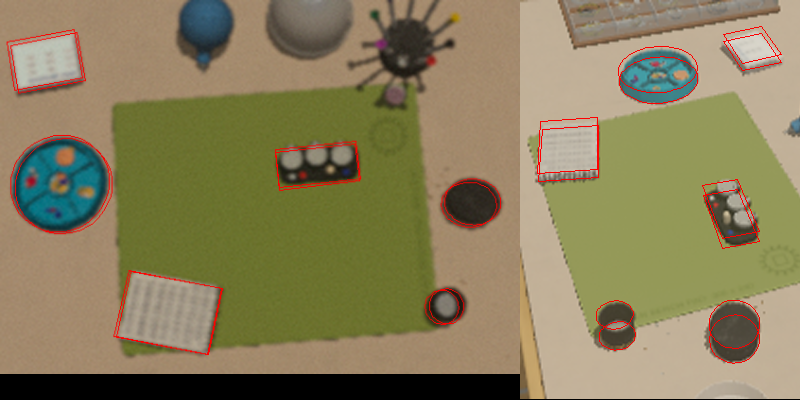

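```bash
python3 - <<'E'
from h import *
T=lambda u,v:(u/2.66+160-.3,v/2.66+170-.3)
S=lambda u,v:(u/2.8+220-.3,v/2.8+140-.3)
print('tray',plane('top',T(76.5,236.5),.0075),plane('side',S(232.5,112),.0075))
print('stand',plane('top',T(407.5,209.5),.012),plane('side',S(340,311),.012))
for n,f,c in(('top',T,[(12,55),(97,43),(105,104),(22,118)]),('side',S,[(326,66),(380,46),(413,84),(365,104)])):
    w=plane(n,[f(*a) for a in c],.009);print('box',n,w.mean(0),w.round(4).tolist(),[np.arctan2(*(w[i]-w[j])[::-1]) for i,j in((0,1),(3,2),(0,3),(1,2))])
# edges of the desk front, mat left
for v in(270,300,330): print('mat left', plane('top',(217+ (v-215)/ (340-215)*3,v),.002))
print('desk front',plane('top',[(188,360),(240,359)],0))
E
```

```text
tray [[ 0.56411132 -0.01391597]] [[ 0.56483067 -0.01287061]]
stand [[ 0.58244815 -0.26154396]] [[ 0.58278933 -0.26193865]]
box top [0.68522534 0.00394958] [[0.7051, 0.0406], [0.7146, -0.0237], [0.666, -0.0316], [0.6552, 0.0305]] [np.float64(1.7181362571694112), np.float64(1.7432307743436033), np.float64(0.19937630798816108), np.float64(0.161497711885633)]
box side [0.68447324 0.00395388] [[0.6527, 0.0264], [0.704, 0.0422], [0.7132, -0.0186], [0.6681, -0.0342]] [np.float64(-2.8422596276184326), np.float64(-2.807777872947551), np.float64(1.8195128476077713), np.float64(1.7212789365781673)]
mat left [[ 0.54161143 -0.07257934]]
mat left [[ 0.48203213 -0.07573142]]
mat left [[ 0.42389337 -0.07880729]]
desk front [[ 0.36783162 -0.01932682]
 [ 0.36840791 -0.11889044]]
```

```bash
cat > go.py <<'E'
import sys,json,numpy as np
from plant import ctrl
from scipy.spatial.transform import Rotation as R
# usage: go.py x y z yaw(dir of tool y in world, mod pi)
x,y,z,a=map(float,sys.argv[1:5]);s=ctrl.get_state();r=R.from_quat(s['tcp_rot']);m=r.as_matrix()
d=m.T@(np.array([x,y,z])-s['eef_pos'])*100
c=np.arctan2(m[1,1],m[0,1]);t=-((a-c+np.pi/2)%np.pi-np.pi/2)
print('t',round(s['time'],2),'pos',s['eef_pos'].round(4),'tooly',round(c,3),'q',s['qpos'].round(2),'F',s['contact_force'].round(1),'open',round(s['opening']*8.5,2),'ff',round(s['finger_force'],1),'tilt',(m[:,2]).round(3))
print('slide',d.round(2),'turn',round(t,3),'alt',round(t-np.pi*np.sign(t),3))
E
python3 go.py 0.4427 -0.1198 0.10 -0.19
```

```text
t 0.1 pos [ 0.1753 -0.6512  0.23  ] tooly -1.308 q [-1.46  0.29  1.58  0.    1.28 -0.15] F [-0.4  1.  -0.5] open 8.51 ff 0.0 tilt [-0.     0.002 -1.   ]
slide [ 39.62 -44.34  13.11] turn -1.118 alt 2.024
```

```bash
python3 -m inch '[{"slide":[39.6,-44.3,8],"turn":-1.12,"grip":7.6},{"slide":[39.6,-44.3,8],"turn":-1.12,"grip":7.6},{"slide":[39.6,-44.3,8],"turn":-1.12,"grip":7.6},{"slide":[39.6,-44.3,8],"turn":-1.12,"grip":7.6},{"slide":[39.6,-44.3,8],"turn":-1.12,"grip":7.6},{"slide":[39.6,-44.3,8],"turn":-1.12,"grip":7.6},{"slide":[39.6,-44.3,8],"turn":-1.12,"grip":7.6},{"slide":[39.6,-44.3,8],"turn":-1.12,"grip":7.6},{"slide":[39.6,-44.3,8],"turn":-1.12,"grip":7.6},{"slide":[39.6,-44.3,8],"turn":-1.12,"grip":7.6},{"slide":[39.6,-44.3,8],"turn":-1.12,"grip":7.6},{"slide":[39.6,-44.3,8],"turn":-1.12,"grip":7.6},{"slide":[39.6,-44.3,8],"turn":-1.12,"grip":7.6},{"slide":[39.6,-44.3,13],"turn":-1.12,"grip":7.6},{"slide":[39.6,-44.3,16],"turn":-1.12,"grip":7.6},{"slide":[39.6,-44.3,19],"turn":-1.12,"grip":7.6},{"slide":[39.6,-44.3,20],"turn":-1.12,"grip":7.6},{"slide":[39.6,-44.3,20],"turn":-1.12,"grip":7.6}]' 30; python3 go.py 0.4427 -0.1198 0 -0.19
python3 - <<'E'
from h import *
p,d=cam('side');q,_=cam('top')
a=cv2.resize(p[100:340,160:400],(560,560),interpolation=cv2.INTER_CUBIC);b=cv2.resize(q[260:380,180:300],(240,240));c=np.zeros((560,800,3),np.uint8);c[:,:560]=a;c[:240,560:]=b;cv2.imwrite('pics/m1.png',c[:,:,::-1])
E
```

```text
time: 1.9
eef_pos: [0.4413, -0.1209, 0.0299]
tcp_rot: [0.771, 0.637, -0.001, -0.002]
contact_force: [-0.2, 0.2, 0.5]
opening: 0.892
finger_force: 0.0
t 1.9 pos [ 0.4413 -0.1209  0.0299] tooly -0.189 q [-0.49  0.09  2.22 -0.    0.83 -0.3 ] F [-0.2  0.2  0.5] open 7.59 ff 0.0 tilt [-0.004  0.002 -1.   ]
slide [0.13 0.13 2.99] turn 0.001 alt -3.14
```

View pics/m1.png

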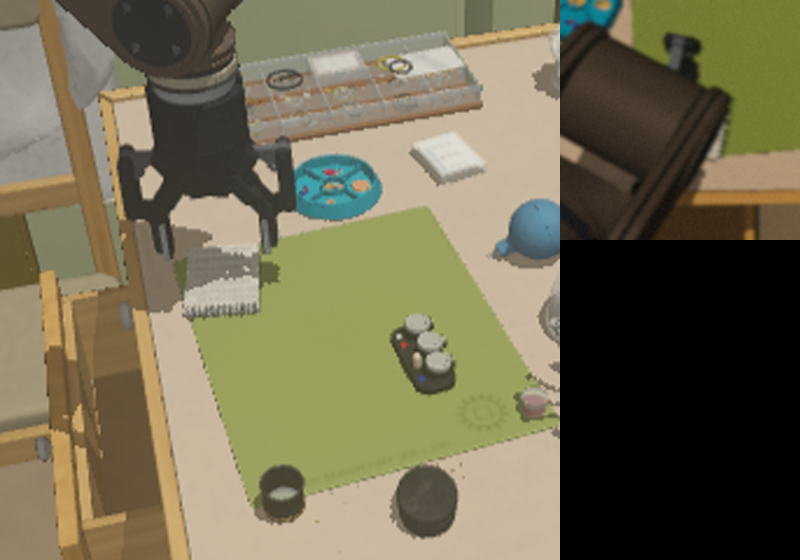

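The fingers straddle the book along x, at (165,245) and (268,245) in the view. I'll descend gently.

```bash
python3 -m inch '[{"slide":[0.1,0.1,1],"turn":0,"grip":7.4},{"slide":[0.1,0.1,2],"turn":0,"grip":7.4},{"slide":[0.1,0.1,2.5],"turn":0,"grip":7.4},{"slide":[0.1,0.1,2.8],"turn":0,"grip":7.4},{"slide":[0.1,0.1,2.9],"turn":0,"grip":7.4},{"slide":[0.1,0.1,3],"turn":0,"grip":7.4},{"slide":[0.1,0.1,3],"turn":0,"grip":7.4}]' 30; python3 go.py 0.4427 -0.1198 -0.002 -0.19
```

```text
time: 2.7
eef_pos: [0.444, -0.1203, 0.0014]
tcp_rot: [0.77, 0.638, 0.0, 0.0]
contact_force: [-0.1, -0.7, 0.3]
opening: 0.866
finger_force: 0.0
t 2.7 pos [ 0.444  -0.1203  0.0014] tooly -0.188 q [-0.49  0.15  2.22  0.    0.76 -0.3 ] F [-0.1 -0.7  0.3] open 7.36 ff 0.0 tilt [ 0. -0. -1.]
slide [ 0.03 -0.14  0.34] turn 0.002 alt -3.139
```

```bash
python3 -m inch '[{"slide":[0,-0.1,0.15],"turn":0,"grip":7.2},{"slide":[0,-0.1,0.3],"turn":0,"grip":6.9},{"slide":[0,-0.1,0.3],"turn":0,"grip":6.6},{"slide":[0,-0.1,0.3],"turn":0,"grip":6.2},{"slide":[0,-0.1,0.3],"turn":0,"grip":5.8},{"slide":[0,-0.1,0.3],"turn":0,"grip":5.5},{"slide":[0,-0.1,0.3],"turn":0,"grip":5.5},{"slide":[0,-0.1,0.3],"turn":0,"grip":5.5}]' 30; python3 go.py 0.4427 -0.1198 -0.002 -0.19
```

```text
time: 3.5
eef_pos: [0.4431, -0.1203, -0.0014]
tcp_rot: [0.77, 0.638, 0.0, 0.0]
contact_force: [-0.4, -0.3, 2.6]
opening: 0.721
finger_force: 33.0
t 3.5 pos [ 0.4431 -0.1203 -0.0014] tooly -0.188 q [-0.49  0.16  2.23  0.    0.76 -0.3 ] F [-0.4 -0.3  2.6] open 6.13 ff 33.0 tilt [ 0. -0. -1.]
slide [ 0.04 -0.05  0.06] turn 0.002 alt -3.14
```

```bash
python3 -m inch '[{"slide":[0,0,-1],"turn":0,"grip":5.5},{"slide":[0,0,-2.5],"turn":0,"grip":5.5},{"slide":[0,0,-3],"turn":0,"grip":5.5},{"slide":[0,0,-3],"turn":0,"grip":5.5}]' 40; python3 go.py 0.4508 -0.0216 0.025 0.073
```

```text
time: 3.9
eef_pos: [0.4436, -0.1205, 0.0293]
tcp_rot: [0.77, 0.638, 0.0, 0.001]
contact_force: [0.3, 0.0, -1.0]
opening: 0.717
finger_force: 45.0
t 3.9 pos [ 0.4436 -0.1205  0.0293] tooly -0.188 q [-0.49  0.09  2.22  0.    0.82 -0.3 ] F [ 0.3  0.  -1. ] open 6.09 ff 45.0 tilt [ 0.002 -0.001 -1.   ]
slide [ 9.85 -1.14  0.42] turn -0.261 alt 2.881
```

```bash
python3 -m inch '[{"slide":[3,-0.3,0],"turn":-0.08,"grip":5.5},{"slide":[6,-0.7,0],"turn":-0.17,"grip":5.5},{"slide":[9,-1.1,0],"turn":-0.26,"grip":5.5},{"slide":[9.8,-1.15,0],"turn":-0.26,"grip":5.5},{"slide":[9.85,-1.15,1],"turn":-0.26,"grip":5.5},{"slide":[9.85,-1.15,2],"turn":-0.26,"grip":5.5},{"slide":[9.85,-1.15,2.4],"turn":-0.26,"grip":5.5},{"slide":[9.85,-1.15,2.4],"turn":-0.26,"grip":5.5},{"slide":[9.85,-1.15,2.4],"turn":-0.26,"grip":5.5}]' 40; python3 go.py 0.4508 -0.0216 -0.003 0.073
```

```text
time: 4.8
eef_pos: [0.4499, -0.0219, 0.004]
tcp_rot: [0.682, 0.732, -0.0, -0.0]
contact_force: [0.3, 0.1, -0.6]
opening: 0.712
finger_force: 45.0
t 4.8 pos [ 0.4499 -0.0219  0.004 ] tooly 0.071 q [-0.27  0.13  2.25 -0.    0.77 -0.35] F [ 0.3  0.1 -0.6] open 6.05 ff 45.0 tilt [-0.001  0.    -1.   ]
slide [0.02 0.09 0.7 ] turn -0.002 alt 3.139
```

```bash
python3 -m inch '[{"slide":[0,0.05,0.4],"turn":0,"grip":5.5},{"slide":[0,0.05,0.65],"turn":0,"grip":5.5},{"slide":[0,0.05,0.68],"turn":0,"grip":5.5},{"slide":[0,0.05,0.68],"turn":0,"grip":6.3},{"slide":[0,0.05,0.68],"turn":0,"grip":7},{"slide":[0,0.05,0.6],"turn":0,"grip":7.4},{"slide":[0,0.05,0.3],"turn":0,"grip":7.4},{"slide":[0,0.05,-1],"turn":0,"grip":7.4},{"slide":[0,0.05,-4],"turn":0,"grip":7.4},{"slide":[0,0.05,-8],"turn":0,"grip":7.4},{"slide":[0,0.05,-8],"turn":0,"grip":7.4}]' 40; python3 go.py 0.6855 0.004 0.08 0.175
```

```text
time: 5.9
eef_pos: [0.455, -0.0223, 0.091]
tcp_rot: [0.681, 0.732, 0.003, 0.006]
contact_force: [1.9, -1.0, 0.4]
opening: 0.867
finger_force: 0.0
t 5.9 pos [ 0.455  -0.0223  0.091 ] tooly 0.072 q [-0.27 -0.04  2.22  0.    0.95 -0.34] F [ 1.9 -1.   0.4] open 7.37 ff 0.0 tilt [ 0.012 -0.003 -1.   ]
slide [ 0.97 23.16  1.37] turn -0.103 alt 3.039
```

```bash
python3 -m inch '[{"slide":[0.2,5,0],"turn":-0.1,"grip":6.6},{"slide":[0.5,10,0],"turn":-0.1,"grip":6.6},{"slide":[0.8,15,0],"turn":-0.1,"grip":6.6},{"slide":[1,20,0],"turn":-0.1,"grip":6.6},{"slide":[1,23.1,0],"turn":-0.1,"grip":6.6},{"slide":[1,23.1,2],"turn":-0.1,"grip":6.6},{"slide":[1,23.1,4.5],"turn":-0.1,"grip":6.6},{"slide":[1,23.1,6],"turn":-0.1,"grip":6.6},{"slide":[1,23.1,6],"turn":-0.1,"grip":6.6},{"slide":[1,23.1,6],"turn":-0.1,"grip":6.6}]' 25; python3 go.py 0.6855 0.004 -0.001 0.175
python3 - <<'E'
from h import *
p,d=cam('side');q,_=cam('top')
for n,im in(('side',p),('top',q)): print(n,fit(n,im,'book',(.4508,-.0216,[.07]),0,30))
np.savez('b.npz',p=p,q=q)
a=cv2.resize(p[100:240,220:400],(800,620),interpolation=cv2.INTER_CUBIC)[:600];cv2.imwrite('pics/m2.png',a[:,:,::-1])
a=cv2.resize(q[170:350,140:300],(480,540),interpolation=cv2.INTER_CUBIC);cv2.imwrite('pics/m3.png',a[:,:,::-1])
E
```

```text
time: 6.9
eef_pos: [0.68, 0.0054, 0.0245]
tcp_rot: [0.644, 0.765, -0.0, -0.0]
contact_force: [1.0, 0.0, 1.0]
opening: 0.772
finger_force: 0.0
t 6.9 pos [0.68   0.0054 0.0245] tooly 0.172 q [-0.14  0.52  1.67 -0.    0.95 -0.31] F [1. 0. 1.] open 6.56 ff 0.0 tilt [-0.  0. -1.]
slide [-0.23  0.51  2.55] turn -0.003 alt 3.139
side (array([ 0.44989599, -0.01771772,  0.06835321]), np.float64(108.37631225585938), np.uint64(736))
top (array([ 0.4516117 , -0.02177037,  0.07878924]), np.float64(141.10452270507812), np.uint64(1546))
```

View pics/m2.png

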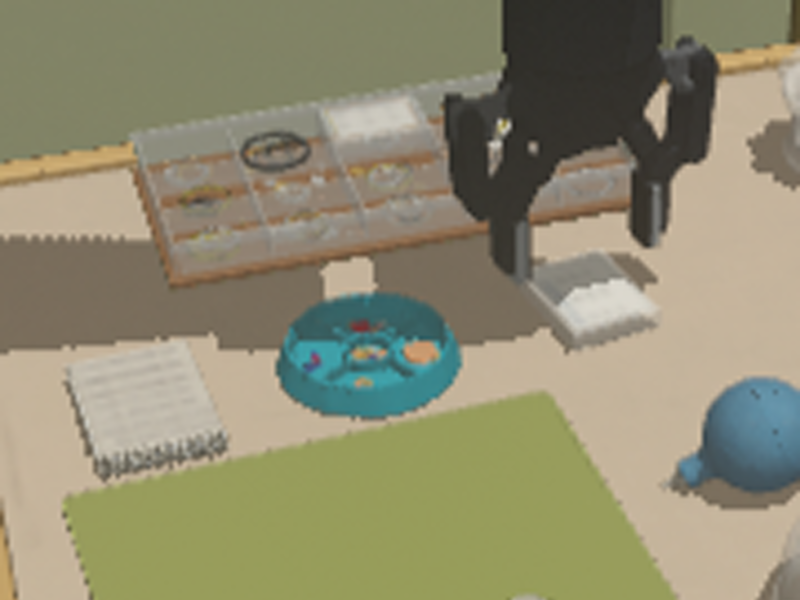

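View pics/m3.png

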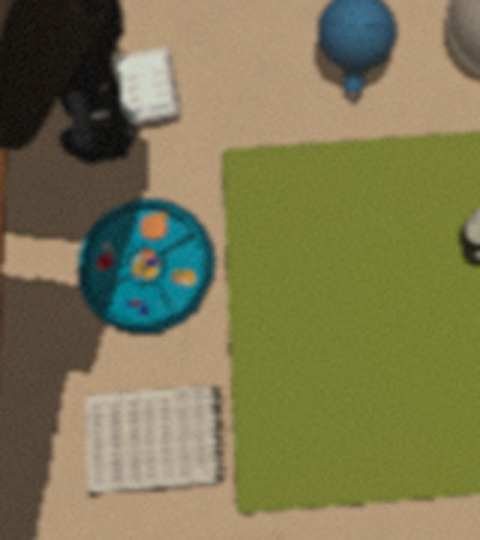

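The book sits straight in front of the tray, with a gap of about 57/3 px ≈ 37 mm in the top view. The fingers are over the box, slightly short of it in x.

```bash
python3 -m inch '[{"slide":[-0.2,0.5,0.3],"turn":0,"grip":6.7},{"slide":[-0.2,0.5,0.8],"turn":0,"grip":6.7},{"slide":[-0.2,0.5,1.4],"turn":0,"grip":6.7},{"slide":[-0.2,0.5,2],"turn":0,"grip":6.7},{"slide":[-0.2,0.5,2.4],"turn":0,"grip":6.7},{"slide":[-0.2,0.5,2.45],"turn":0,"grip":6.7},{"slide":[-0.2,0.5,2.45],"turn":0,"grip":6.7}]' 25; python3 go.py 0.6855 0.004 0.0 0.175
```

```text
time: 7.7
eef_pos: [0.6852, 0.0043, -0.0006]
tcp_rot: [0.644, 0.765, -0.0, -0.0]
contact_force: [0.2, -0.2, 0.4]
opening: 0.787
finger_force: 0.0
t 7.7 pos [ 6.852e-01  4.300e-03 -6.000e-04] tooly 0.172 q [-0.14  0.56  1.66  0.    0.91 -0.31] F [ 0.2 -0.2  0.4] open 6.69 ff 0.0 tilt [-0.001  0.    -1.   ]
slide [-0.03  0.02 -0.06] turn -0.003 alt 3.139
```

```bash
python3 -m inch '[{"slide":[0,0,0],"turn":0,"grip":6},{"slide":[0,0,-0.05],"turn":0,"grip":5.4},{"slide":[0,0,-0.1],"turn":0,"grip":5},{"slide":[0,0,-0.1],"turn":0,"grip":4.7},{"slide":[0,0,-0.1],"turn":0,"grip":4.4},{"slide":[0,0,-0.1],"turn":0,"grip":4.4},{"slide":[0,0,-0.1],"turn":0,"grip":4.4}]' 25; python3 go.py 0.6855 0.004 0.0 0.175
```

```text
time: 8.4
eef_pos: [0.6857, 0.0042, 0.0012]
tcp_rot: [0.644, 0.765, 0.0, 0.0]
contact_force: [-1.1, 0.8, 2.8]
opening: 0.575
finger_force: 27.0
t 8.4 pos [0.6857 0.0042 0.0012] tooly 0.172 q [-0.14  0.56  1.66  0.    0.92 -0.31] F [-1.1  0.8  2.8] open 4.89 ff 27.0 tilt [ 0.001 -0.    -1.   ]
slide [-0.02 -0.02  0.12] turn -0.003 alt 3.139
```

```bash
python3 -m inch '[{"slide":[0,0,-2],"turn":0,"grip":4.4},{"slide":[0,0,-4.5],"turn":0,"grip":4.4},{"slide":[0,0,-5.5],"turn":0,"grip":4.4},{"slide":[0,-4,-5.5],"turn":0,"grip":4.4},{"slide":[0,-8,-5.5],"turn":0.03,"grip":4.4},{"slide":[0,-12,-5.5],"turn":0.06,"grip":4.4},{"slide":[0,-16,-5.5],"turn":0.1,"grip":4.4},{"slide":[0,-20,-5.5],"turn":0.1,"grip":4.4},{"slide":[0,-23,-5.5],"turn":0.1,"grip":4.4},{"slide":[0,-23,-5.5],"turn":0.1,"grip":4.4}]' 30; python3 go.py 0.451 -0.0216 0.0125 0.073
```

```text
time: 9.4
eef_pos: [0.4542, -0.0345, 0.054]
tcp_rot: [0.682, 0.732, -0.001, -0.002]
contact_force: [-0.3, -0.1, -0.1]
opening: 0.573
finger_force: 31.5
t 9.4 pos [ 0.4542 -0.0345  0.054 ] tooly 0.071 q [-0.3   0.04  2.22 -0.    0.89 -0.37] F [-0.3 -0.1 -0.1] open 4.87 ff 31.5 tilt [-0.005  0.001 -1.   ]
slide [ 1.3  -0.21  4.16] turn -0.002 alt 3.14
```

```bash
python3 -m inch '[{"slide":[0.7,-0.2,1],"turn":0,"grip":4.4},{"slide":[1.2,-0.2,2],"turn":0,"grip":4.4},{"slide":[1.2,-0.2,3],"turn":0,"grip":4.4},{"slide":[1.2,-0.2,3.5],"turn":0,"grip":4.4},{"slide":[1.2,-0.2,3.5],"turn":0,"grip":4.4},{"slide":[1.2,-0.2,3.5],"turn":0,"grip":4.4}]' 30; python3 go.py 0.451 -0.0216 0.0125 0.073
```

```text
time: 10.0
eef_pos: [0.4562, -0.0233, 0.0205]
tcp_rot: [0.681, 0.732, -0.0, -0.0]
contact_force: [-0.8, 0.6, -0.7]
opening: 0.572
finger_force: 31.5
t 10.0 pos [ 0.4562 -0.0233  0.0205] tooly 0.072 q [-0.27  0.11  2.23 -0.    0.81 -0.35] F [-0.8  0.6 -0.7] open 4.86 ff 31.5 tilt [-0.  0. -1.]
slide [ 0.2  -0.51  0.8 ] turn -0.001 alt 3.141
```

```bash
python3 -m inch '[{"slide":[0.15,-0.5,0.2],"turn":0,"grip":4.4},{"slide":[0.15,-0.5,0.4],"turn":0,"grip":4.4},{"slide":[0.15,-0.5,0.5],"turn":0,"grip":4.4},{"slide":[0.15,-0.5,0.5],"turn":0,"grip":4.4}]' 30; python3 go.py 0.451 -0.0216 0.0125 0.073
python3 - <<'E'
from h import *
p,d=cam('side')
cv2.imwrite('pics/m4.png',cv2.resize(p[140:260,220:340],(600,600),interpolation=cv2.INTER_CUBIC)[:,:,::-1])
E
```

```text
time: 10.4
eef_pos: [0.4508, -0.0222, 0.0158]
tcp_rot: [0.681, 0.732, 0.0, 0.0]
contact_force: [-0.2, -0.3, 0.3]
opening: 0.575
finger_force: 31.5
t 10.4 pos [ 0.4508 -0.0222  0.0158] tooly 0.072 q [-0.27  0.1   2.24  0.    0.79 -0.35] F [-0.2 -0.3  0.3] open 4.89 ff 31.5 tilt [ 0. -0. -1.]
slide [0.06 0.02 0.33] turn -0.001 alt 3.14
```

View pics/m4.png

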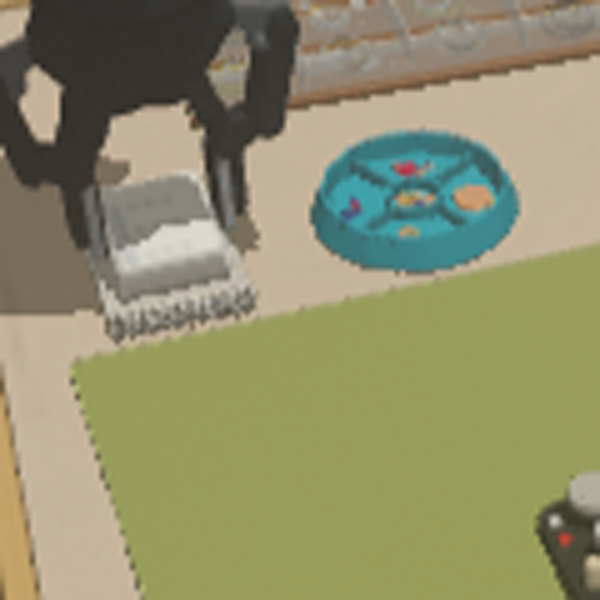

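The box is held level over the book, with book visible all round it. Lowering it and letting go.

```bash
python3 -m inch '[{"slide":[0.05,0,0.2],"turn":0,"grip":4.4},{"slide":[0.05,0,0.32],"turn":0,"grip":4.4},{"slide":[0.05,0,0.35],"turn":0,"grip":4.4},{"slide":[0.05,0,0.35],"turn":0,"grip":5.2},{"slide":[0.05,0,0.3],"turn":0,"grip":6},{"slide":[0.05,0,0.2],"turn":0,"grip":6.6},{"slide":[0.05,0,-0.2],"turn":0,"grip":6.6},{"slide":[0.05,0,-1.5],"turn":0,"grip":6.6},{"slide":[0.05,0,-4.5],"turn":0,"grip":6.6},{"slide":[0.05,0,-8],"turn":0,"grip":6.6},{"slide":[0.05,0,-8],"turn":0,"grip":6.6}]' 30; python3 go.py 0.5435 -0.4073 0.08 0
```

```text
time: 11.55
eef_pos: [0.455, -0.0227, 0.102]
tcp_rot: [0.681, 0.732, 0.003, 0.005]
contact_force: [0.3, -0.3, 0.1]
opening: 0.774
finger_force: 0.0
t 11.55 pos [ 0.455  -0.0227  0.102 ] tooly 0.072 q [-0.27 -0.06  2.21  0.    0.98 -0.35] F [ 0.3 -0.3  0.1] open 6.58 ff 0.0 tilt [ 0.012 -0.003 -1.   ]
slide [-38.99   6.03   2.43] turn 0.072 alt -3.069
```

```bash
python3 -m inch '[{"slide":[-5,0.8,0],"turn":0.07,"grip":6.2},{"slide":[-10,1.6,0],"turn":0.07,"grip":6.2},{"slide":[-15,2.4,0],"turn":0.07,"grip":6.2},{"slide":[-20,3.2,0],"turn":0.07,"grip":6.2},{"slide":[-25,4,0],"turn":0.07,"grip":6.2},{"slide":[-30,5,0],"turn":0.07,"grip":6.2},{"slide":[-35,5.5,0],"turn":0.07,"grip":6.2},{"slide":[-39,6,0],"turn":0.07,"grip":6.2},{"slide":[-39,6,1],"turn":0.07,"grip":6.2},{"slide":[-39,6,2],"turn":0.07,"grip":6.2},{"slide":[-39,6,4],"turn":0.07,"grip":6.2},{"slide":[-39,6,5],"turn":0.07,"grip":6.2},{"slide":[-39,6,5],"turn":0.07,"grip":6.2}]' 25; python3 go.py 0.5435 -0.4073 0.004 0
python3 - <<'E'
from h import *
q,_=cam('top');p,_=cam('side');np.savez('c.npz',p=p,q=q)
print(fit('top',q,'box',(.451,-.0218,[.07]),.011,30))
a=cv2.resize(q[240:345,150:270],(600,525),interpolation=cv2.INTER_CUBIC);cv2.imwrite('pics/m5.png',a[:,:,::-1])
a=cv2.resize(p[140:350,220:400],(514,600),interpolation=cv2.INTER_CUBIC);cv2.imwrite('pics/m6.png',a[:,:,::-1])
E
```

```text
time: 12.85
eef_pos: [0.5372, -0.4033, 0.0428]
tcp_rot: [0.706, 0.708, 0.0, -0.003]
contact_force: [-0.2, 0.6, 0.0]
opening: 0.725
finger_force: 0.0
t 12.85 pos [ 0.5372 -0.4033  0.0428] tooly 0.003 q [-0.79  0.48  1.69  0.    0.98 -0.8 ] F [-0.2  0.6  0. ] open 6.16 ff 0.0 tilt [-0.004  0.005 -1.   ]
slide [-0.42  0.64  3.87] turn 0.003 alt -3.138
(array([ 0.45067674, -0.02169153,  0.19905018]), np.float64(428.682373046875), np.uint64(1409))
```

View pics/m5.png

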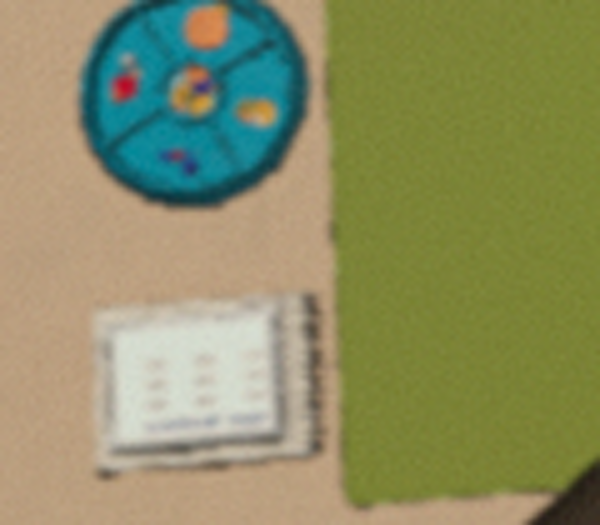

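View pics/m6.png

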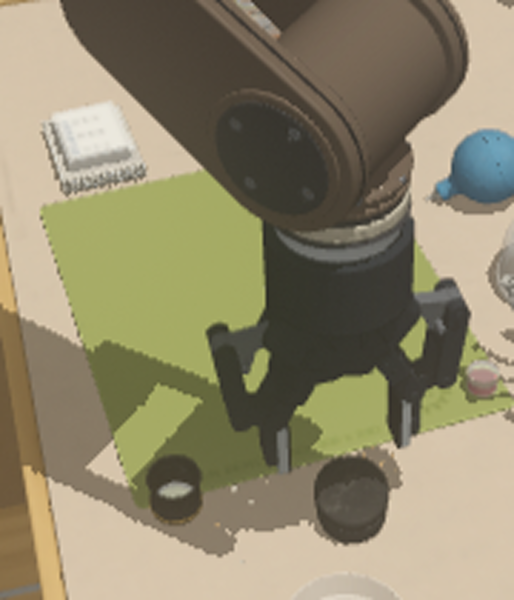

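The box lies on the book, about 2–3 mm off centre along the long side (left and right margins 23 vs 35 px at 5x), which is fine. On to the case.

```bash
python3 -m inch '[{"slide":[-0.4,0.6,0.5],"turn":0,"grip":6.2},{"slide":[-0.4,0.6,1.2],"turn":0,"grip":6.2},{"slide":[-0.4,0.6,1.8],"turn":0,"grip":6.2},{"slide":[-0.4,0.6,2.3],"turn":0,"grip":6.2},{"slide":[-0.4,0.6,2.8],"turn":0,"grip":6.2},{"slide":[-0.4,0.6,3.3],"turn":0,"grip":6.2},{"slide":[-0.4,0.6,3.6],"turn":0,"grip":6.2},{"slide":[-0.4,0.6,3.6],"turn":0,"grip":6.2}]' 25; python3 go.py 0.5435 -0.4073 0.004 0
```

```text
time: 13.75
eef_pos: [0.5444, -0.41, 0.009]
tcp_rot: [0.706, 0.708, 0.0, -0.001]
contact_force: [0.0, -0.1, -0.2]
opening: 0.724
finger_force: 0.0
t 13.75 pos [ 0.5444 -0.41    0.009 ] tooly 0.002 q [-0.79  0.54  1.67  0.    0.93 -0.8 ] F [ 0.  -0.1 -0.2] open 6.15 ff 0.0 tilt [-0.001  0.001 -1.   ]
slide [ 0.27 -0.09  0.51] turn 0.002 alt -3.14
```

```bash
python3 -m inch '[{"slide":[0.22,-0.08,0.2],"turn":0,"grip":6},{"slide":[0.22,-0.08,0.3],"turn":0,"grip":6},{"slide":[0.22,-0.08,0.3],"turn":0,"grip":5.2},{"slide":[0.22,-0.08,0.3],"turn":0,"grip":4.8},{"slide":[0.22,-0.08,0.3],"turn":0,"grip":4.4},{"slide":[0.22,-0.08,0.3],"turn":0,"grip":4},{"slide":[0.22,-0.08,0.3],"turn":0,"grip":3.8},{"slide":[0.22,-0.08,0.3],"turn":0,"grip":3.8},{"slide":[0.22,-0.08,0.3],"turn":0,"grip":3.8}]' 30; python3 go.py 0.5435 -0.4073 0.004 0
```

```text
time: 14.65
eef_pos: [0.5443, -0.4084, 0.0074]
tcp_rot: [0.706, 0.708, 0.0, 0.0]
contact_force: [0.1, 0.1, 2.9]
opening: 0.476
finger_force: 30.1
t 14.65 pos [ 0.5443 -0.4084  0.0074] tooly 0.002 q [-0.79  0.54  1.68  0.    0.92 -0.79] F [0.1 0.1 2.9] open 4.04 ff 30.1 tilt [ 0.001 -0.001 -1.   ]
slide [ 0.11 -0.08  0.34] turn 0.002 alt -3.14
```

```bash
python3 -m inch '[{"slide":[0,0,-0.5],"turn":0,"grip":3.8},{"slide":[0,0,-1.5],"turn":0,"grip":3.8},{"slide":[0,0,-3],"turn":0,"grip":3.8},{"slide":[0,0,-5],"turn":0,"grip":3.8},{"slide":[0,0,-6],"turn":0,"grip":3.8},{"slide":[0,0,-6],"turn":0,"grip":3.8}]' 40; python3 go.py 0.5735 -0.1375 0.06 0.073
python3 - <<'E'
from h import *
p,_=cam('side')
cv2.imwrite('pics/m7.png',cv2.resize(p[200:330,260:400],(646,600),interpolation=cv2.INTER_CUBIC)[:,:,::-1])
E
```

```text
time: 15.25
eef_pos: [0.5453, -0.4094, 0.0701]
tcp_rot: [0.706, 0.708, -0.0, 0.003]
contact_force: [0.6, -0.7, 0.2]
opening: 0.467
finger_force: 40.3
t 15.25 pos [ 0.5453 -0.4094  0.0701] tooly 0.002 q [-0.79  0.46  1.66 -0.    1.01 -0.79] F [ 0.6 -0.7  0.2] open 3.97 ff 40.3 tilt [ 0.004 -0.004 -1.   ]
slide [27.19  2.87  0.92] turn -0.071 alt 3.071
```

View pics/m7.png

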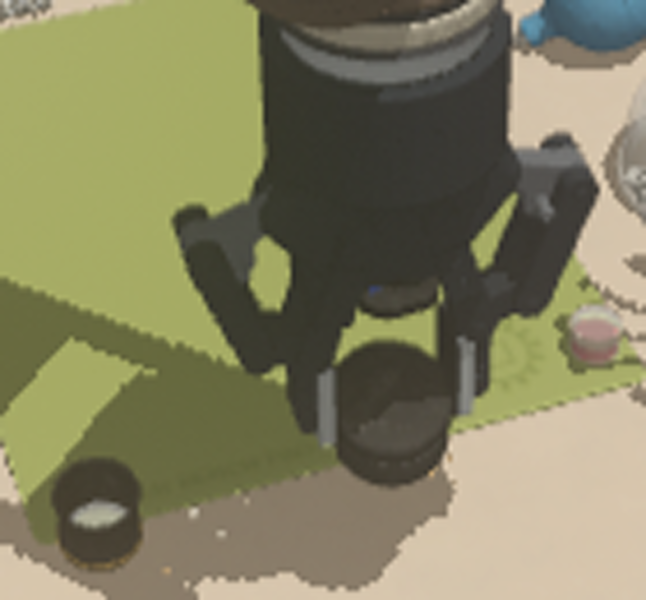

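The case is held level and centred between the pads. Carrying it over the stand to the midpoint.

```bash
python3 -m inch '[{"slide":[4,0.4,-0.5],"turn":0,"grip":3.8},{"slide":[8,0.8,-0.5],"turn":0,"grip":3.8},{"slide":[12,1.2,-0.5],"turn":-0.02,"grip":3.8},{"slide":[16,1.6,-0.5],"turn":-0.05,"grip":3.8},{"slide":[20,2,-0.5],"turn":-0.07,"grip":3.8},{"slide":[24,2.5,-0.5],"turn":-0.07,"grip":3.8},{"slide":[27,2.8,-0.5],"turn":-0.07,"grip":3.8},{"slide":[27,2.8,1],"turn":-0.07,"grip":3.8},{"slide":[27,2.8,3],"turn":-0.07,"grip":3.8},{"slide":[27,2.8,4.5],"turn":-0.07,"grip":3.8},{"slide":[27,2.8,4.5],"turn":-0.07,"grip":3.8},{"slide":[27,2.8,4.5],"turn":-0.07,"grip":3.8}]' 40; python3 go.py 0.5735 -0.1385 0.0098 0.073
```

```text
time: 16.5
eef_pos: [0.5708, -0.1386, 0.0209]
tcp_rot: [0.682, 0.732, -0.0, -0.001]
contact_force: [0.7, 0.1, -0.6]
opening: 0.472
finger_force: 40.4
t 16.5 pos [ 0.5708 -0.1386  0.0209] tooly 0.071 q [-0.41  0.36  1.91 -0.    0.87 -0.48] F [ 0.7  0.1 -0.6] open 4.01 ff 40.4 tilt [-0.002  0.001 -1.   ]
slide [-0.01  0.27  1.11] turn -0.002 alt 3.14
```

```bash
python3 -m inch '[{"slide":[0,0.2,0.4],"turn":0,"grip":3.8},{"slide":[0,0.2,0.8],"turn":0,"grip":3.8},{"slide":[0,0.2,0.9],"turn":0,"grip":3.8},{"slide":[0,0.2,0.9],"turn":0,"grip":3.8}]' 40; python3 go.py 0.5735 -0.1385 0.0096 0.073
```

```text
time: 16.9
eef_pos: [0.5734, -0.1379, 0.0128]
tcp_rot: [0.681, 0.732, -0.0, -0.0]
contact_force: [0.3, -1.0, -0.5]
opening: 0.473
finger_force: 40.4
t 16.9 pos [ 0.5734 -0.1379  0.0128] tooly 0.072 q [-0.41  0.37  1.91 -0.    0.86 -0.48] F [ 0.3 -1.  -0.5] open 4.02 ff 40.4 tilt [-0.  0. -1.]
slide [-0.06  0.01  0.32] turn -0.001 alt 3.141
```

Lower it, release and retreat towards the loupe, then measure.

```bash
python3 -m inch '[{"slide":[-0.05,0,0.2],"turn":0,"grip":3.8},{"slide":[-0.05,0,0.3],"turn":0,"grip":3.8},{"slide":[-0.05,0,0.33],"turn":0,"grip":3.8},{"slide":[-0.05,0,0.33],"turn":0,"grip":4.4},{"slide":[-0.05,0,0.3],"turn":0,"grip":5.2},{"slide":[-0.05,0,0.3],"turn":0,"grip":6},{"slide":[-0.05,0,-0.2],"turn":0,"grip":6.2},{"slide":[-0.05,0,-2],"turn":0,"grip":6.2},{"slide":[-0.05,0,-5],"turn":0,"grip":5.5},{"slide":[-0.05,0,-8],"turn":0,"grip":5},{"slide":[-0.05,0,-8],"turn":0,"grip":5}]' 30; python3 go.py 0.445 -0.377 0.08 0.073
```

```text
time: 18.0
eef_pos: [0.5769, -0.1398, 0.0986]
tcp_rot: [0.681, 0.732, 0.002, 0.005]
contact_force: [0.6, -1.2, -0.2]
opening: 0.586
finger_force: 0.0
t 18.0 pos [ 0.5769 -0.1398  0.0986] tooly 0.072 q [-0.41  0.25  1.88  0.    1.   -0.48] F [ 0.6 -1.2 -0.2] open 4.98 ff 0.0 tilt [ 0.01  -0.004 -1.   ]
slide [-22.7  -14.88   1.83] turn -0.001 alt 3.141
```

```bash
python3 -m inch '[{"slide":[-4,-2.6,0],"turn":0,"grip":5},{"slide":[-8,-5.2,0],"turn":0,"grip":5},{"slide":[-12,-7.9,0],"turn":0,"grip":5},{"slide":[-16,-10.5,0],"turn":0,"grip":5},{"slide":[-20,-13,0],"turn":0,"grip":5},{"slide":[-22.7,-14.9,0],"turn":0,"grip":5},{"slide":[-22.7,-14.9,1],"turn":0,"grip":5},{"slide":[-22.7,-14.9,2.5],"turn":0,"grip":5},{"slide":[-22.7,-14.9,4],"turn":0,"grip":5},{"slide":[-22.7,-14.9,4.5],"turn":0,"grip":5},{"slide":[-22.7,-14.9,4.5],"turn":0,"grip":5}]' 20; python3 go.py 0.445 -0.377 0.006 0.073
python3 - <<'E'
from h import *
q,_=cam('top');p,_=cam('side');np.savez('d.npz',p=p,q=q)
for n,im in(('top',q),('side',p)): print(n,fit(n,im,'case',(.5735,-.1375,[.07]),.002,28))
a=cv2.resize(q[215:345,150:340],(800,547),interpolation=cv2.INTER_CUBIC);cv2.imwrite('pics/m8.png',a[:,:,::-1])
a=cv2.resize(p[150:350,220:400],(540,600),interpolation=cv2.INTER_CUBIC);cv2.imwrite('pics/m9.png',a[:,:,::-1])
E
```

```text
time: 19.1
eef_pos: [0.4408, -0.3733, 0.0456]
tcp_rot: [0.681, 0.733, 0.0, -0.002]
contact_force: [0.5, -0.1, -1.3]
opening: 0.587
finger_force: 0.0
t 19.1 pos [ 0.4408 -0.3733  0.0456] tooly 0.074 q [-0.88  0.3   1.93  0.    0.91 -0.95] F [ 0.5 -0.1 -1.3] open 4.99 ff 0.0 tilt [-0.003  0.003 -1.   ]
slide [-0.41  0.4   3.96] turn 0.001 alt -3.141
top (array([ 0.57318416, -0.13850619,  0.06214448]), np.float64(42.907936096191406), np.uint64(502))
side (array([ 0.57250911, -0.13750149, -0.08442775]), np.float64(54.93898010253906), np.uint64(411))
```

View pics/m9.png

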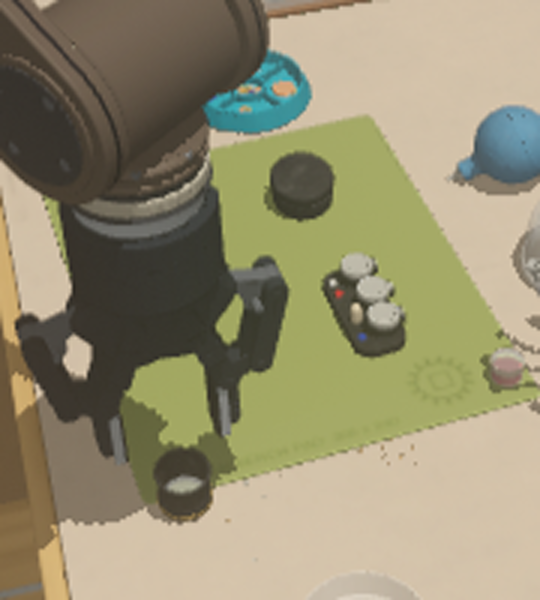

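The case sits on the row, at (0.573,-0.138) against a target of (0.5735,-0.1375). Now the loupe.

```bash
python3 -m inch '[{"slide":[-0.3,0.3,0],"turn":0,"grip":5.2},{"slide":[-0.3,0.3,0.5],"turn":0,"grip":5.2},{"slide":[-0.3,0.3,1],"turn":0,"grip":5.2},{"slide":[-0.3,0.3,1.7],"turn":0,"grip":5.2},{"slide":[-0.3,0.3,2.4],"turn":0,"grip":5.2},{"slide":[-0.3,0.3,3],"turn":0,"grip":5.2},{"slide":[-0.3,0.3,3.4],"turn":0,"grip":5.2},{"slide":[-0.3,0.3,3.4],"turn":0,"grip":5.2}]' 20; python3 go.py 0.445 -0.377 0.006 0.073
```

```text
time: 20.0
eef_pos: [0.4439, -0.3778, 0.0128]
tcp_rot: [0.681, 0.732, 0.0, -0.001]
contact_force: [-0.0, 0.3, 0.2]
opening: 0.605
finger_force: 0.0
t 20.0 pos [ 0.4439 -0.3778  0.0128] tooly 0.072 q [-0.88  0.36  1.93  0.    0.85 -0.95] F [-0.   0.3  0.2] open 5.14 ff 0.0 tilt [-0.001  0.001 -1.   ]
slide [0.07 0.12 0.68] turn -0.001 alt 3.14
```

```bash
python3 -m inch '[{"slide":[0.06,0.1,0.3],"turn":0,"grip":5},{"slide":[0.06,0.1,0.5],"turn":0,"grip":5},{"slide":[0.06,0.1,0.5],"turn":0,"grip":4.4},{"slide":[0.06,0.1,0.5],"turn":0,"grip":3.9},{"slide":[0.06,0.1,0.5],"turn":0,"grip":3.5},{"slide":[0.06,0.1,0.5],"turn":0,"grip":3.2},{"slide":[0.06,0.1,0.5],"turn":0,"grip":2.7},{"slide":[0.06,0.1,0.5],"turn":0,"grip":2.7},{"slide":[0.06,0.1,0.5],"turn":0,"grip":2.7}]' 20; python3 go.py 0.445 -0.377 0.006 0.073
```

```text
time: 20.9
eef_pos: [0.4454, -0.3778, 0.0091]
tcp_rot: [0.681, 0.732, -0.0, 0.0]
contact_force: [-0.1, -0.3, 2.1]
opening: 0.352
finger_force: 21.0
t 20.9 pos [ 0.4454 -0.3778  0.0091] tooly 0.072 q [-0.88  0.37  1.93 -0.    0.85 -0.95] F [-0.1 -0.3  2.1] open 2.99 ff 21.0 tilt [ 0. -0. -1.]
slide [ 0.08 -0.04  0.31] turn -0.001 alt 3.141
```

```bash
python3 -m inch '[{"slide":[0,0,-1],"turn":0,"grip":2.7},{"slide":[0,0,-3],"turn":0,"grip":2.7},{"slide":[0,0,-6],"turn":0,"grip":2.7},{"slide":[0,0,-7],"turn":0,"grip":2.7},{"slide":[0,0,-7],"turn":0,"grip":2.7}]' 25; python3 go.py 0.573 -0.138 0.08 0.073
python3 - <<'E'
from h import *
p,_=cam('side')
cv2.imwrite('pics/m10.png',cv2.resize(p[200:310,230:340],(600,600),interpolation=cv2.INTER_CUBIC)[:,:,::-1])
E
```

```text
time: 21.4
eef_pos: [0.4464, -0.3789, 0.0813]
tcp_rot: [0.681, 0.732, -0.0, 0.003]
contact_force: [0.7, 0.2, 0.3]
opening: 0.353
finger_force: 24.8
t 21.4 pos [ 0.4464 -0.3789  0.0813] tooly 0.072 q [-0.88  0.26  1.91  0.    0.97 -0.95] F [0.7 0.2 0.3] open 3.0 ff 24.8 tilt [ 0.003 -0.004 -1.   ]
slide [23.12 14.36  0.08] turn -0.001 alt 3.141
```

View pics/m10.png

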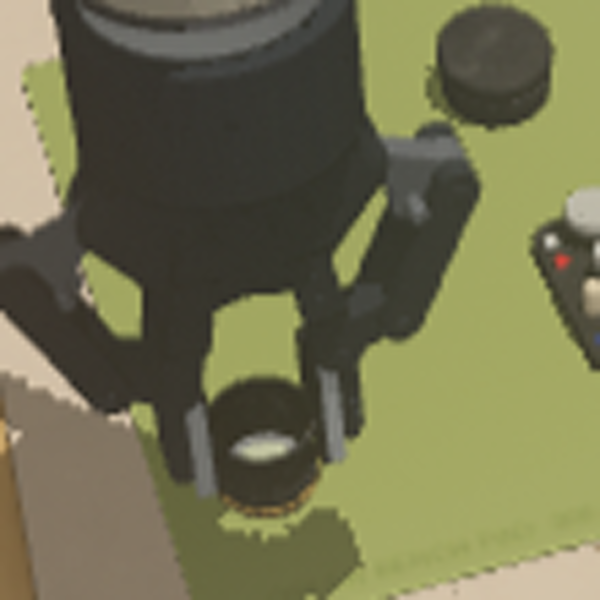

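The loupe is held upright, with its tan foot down at about (270,500). Carrying it to the case.

```bash
python3 -m inch '[{"slide":[4,2.5,0],"turn":0,"grip":2.7},{"slide":[8,5,0],"turn":0,"grip":2.7},{"slide":[12,7.5,0],"turn":0,"grip":2.7},{"slide":[16,10,0],"turn":0,"grip":2.7},{"slide":[20,12.5,0],"turn":0,"grip":2.7},{"slide":[23.1,14.3,0],"turn":0,"grip":2.7},{"slide":[23.1,14.3,1],"turn":0,"grip":2.7},{"slide":[23.1,14.3,2.5],"turn":0,"grip":2.7},{"slide":[23.1,14.3,3.7],"turn":0,"grip":2.7},{"slide":[23.1,14.3,3.7],"turn":0,"grip":2.7},{"slide":[23.1,14.3,3.7],"turn":0,"grip":2.7}]' 25; python3 go.py 0.573 -0.1385 0.0315 0.073
```

```text
time: 22.55
eef_pos: [0.5703, -0.1378, 0.0406]
tcp_rot: [0.682, 0.731, -0.0, -0.001]
contact_force: [0.8, 0.4, -1.0]
opening: 0.352
finger_force: 24.8
t 22.55 pos [ 0.5703 -0.1378  0.0406] tooly 0.07 q [-0.41  0.32  1.91 -0.    0.91 -0.48] F [ 0.8  0.4 -1. ] open 2.99 ff 24.8 tilt [-0.002  0.001 -1.   ]
slide [-0.09  0.27  0.91] turn -0.003 alt 3.139
```

```bash
python3 -m inch '[{"slide":[-0.1,0.2,0.2],"turn":0,"grip":2.7},{"slide":[-0.1,0.2,0.4],"turn":0,"grip":2.7},{"slide":[-0.1,0.2,0.6],"turn":0,"grip":2.7},{"slide":[-0.1,0.2,0.65],"turn":0,"grip":2.7},{"slide":[-0.1,0.2,0.65],"turn":0,"grip":2.7}]' 25; python3 go.py 0.573 -0.1385 0.0315 0.073
```

```text
time: 23.05
eef_pos: [0.5734, -0.1377, 0.0353]
tcp_rot: [0.681, 0.732, -0.0, -0.0]
contact_force: [-0.5, 0.0, 0.6]
opening: 0.35
finger_force: 24.8
t 23.05 pos [ 0.5734 -0.1377  0.0353] tooly 0.072 q [-0.41  0.34  1.91 -0.    0.9  -0.48] F [-0.5  0.   0.6] open 2.98 ff 24.8 tilt [-0.  0. -1.]
slide [-0.07 -0.04  0.38] turn -0.001 alt 3.141
```

```bash
python3 -m inch '[{"slide":[-0.05,-0.03,0.2],"turn":0,"grip":2.7},{"slide":[-0.05,-0.03,0.3],"turn":0,"grip":2.7},{"slide":[-0.05,-0.03,0.34],"turn":0,"grip":2.7},{"slide":[-0.05,-0.03,0.36],"turn":0,"grip":2.7},{"slide":[-0.05,-0.03,0.36],"turn":0,"grip":2.7}]' 25; python3 go.py 0.573 -0.1385 0.0315 0.073
```

```text
time: 23.55
eef_pos: [0.5732, -0.1383, 0.0317]
tcp_rot: [0.681, 0.732, -0.0, -0.0]
contact_force: [0.6, 0.3, -0.3]
opening: 0.349
finger_force: 24.8
t 23.55 pos [ 0.5732 -0.1383  0.0317] tooly 0.072 q [-0.41  0.34  1.91 -0.    0.89 -0.48] F [ 0.6  0.3 -0.3] open 2.97 ff 24.8 tilt [-0.  0. -1.]
slide [-0.02 -0.02  0.02] turn -0.001 alt 3.141
```

```bash
python3 -m inch '[{"slide":[0,0,0.05],"turn":0,"grip":2.7},{"slide":[0,0,0.1],"turn":0,"grip":2.7},{"slide":[0,0,0.1],"turn":0,"grip":2.7}]' 25; python3 go.py 0.573 -0.1385 0.0315 0.073
```

```text
time: 23.85
eef_pos: [0.5733, -0.1384, 0.0314]
tcp_rot: [0.681, 0.732, 0.0, 0.0]
contact_force: [-0.9, 1.6, 4.7]
opening: 0.351
finger_force: 25.3
t 23.85 pos [ 0.5733 -0.1384  0.0314] tooly 0.072 q [-0.41  0.34  1.91 -0.    0.89 -0.48] F [-0.9  1.6  4.7] open 2.98 ff 25.3 tilt [ 0. -0. -1.]
slide [-0.01 -0.04 -0.01] turn -0.001 alt 3.141
```

Contact at 4.7 N. Open slowly, rise and retreat.

```bash
python3 -m inch '[{"slide":[0,0,-0.03],"turn":0,"grip":3.1},{"slide":[0,0,-0.03],"turn":0,"grip":3.5},{"slide":[0,0,-0.03],"turn":0,"grip":4.2},{"slide":[0,0,-0.03],"turn":0,"grip":5},{"slide":[0,0,-0.5],"turn":0,"grip":5.2},{"slide":[0,0,-1.5],"turn":0,"grip":5.2},{"slide":[0,0,-3.5],"turn":0,"grip":5.2},{"slide":[0,0,-7],"turn":0,"grip":5.2},{"slide":[0,0,-10],"turn":0,"grip":5.2},{"slide":[-5,0,-12],"turn":0,"grip":5.2},{"slide":[-10,0,-12],"turn":0,"grip":5.2},{"slide":[-15,0,-12],"turn":0,"grip":5.2},{"slide":[-20,0,-12],"turn":0,"grip":5.2},{"slide":[-25,0,-12],"turn":0,"grip":5.2},{"slide":[-30,0,-12],"turn":0,"grip":5.2},{"slide":[-35,0,-12],"turn":0,"grip":5.2},{"slide":[-38,0,-12],"turn":0,"grip":5.2},{"slide":[-38,0,-12],"turn":0,"grip":5.2}]' 25; python3 go.py 0.573 -0.1385 0.0315 0.073
python3 - <<'E'
from h import *
q,_=cam('top');p,_=cam('side')
for n,im in(('top',q),('side',p)): print(n,fit(n,im,'loupe',(.573,-.1385,[0]),.022,28)[:2])
a=cv2.resize(q[180:340,150:310],(400,400),interpolation=cv2.INTER_CUBIC);b=cv2.resize(p[130:290,220:380],(400,400),interpolation=cv2.INTER_CUBIC)
cv2.imwrite('pics/m11.png',np.hstack([a,b])[:,:,::-1])
E
```

```text
time: 25.65
eef_pos: [0.5991, -0.5224, 0.1511]
tcp_rot: [0.683, 0.731, -0.001, 0.001]
contact_force: [0.0, 0.7, 0.7]
opening: 0.611
finger_force: 0.0
t 25.65 pos [ 0.5991 -0.5224  0.1511] tooly 0.067 q [-0.84  0.61  1.29 -0.    1.24 -0.91] F [0.  0.7 0.7] open 5.19 ff 0.0 tilt [ 0.001 -0.002 -1.   ]
slide [ 3.851e+01 -3.000e-02  1.187e+01] turn -0.006 alt 3.136
top (array([ 0.56996082, -0.13927405,  0.17680393]), np.float64(216.507568359375))
side (array([ 0.56638187, -0.16628489,  0.8249385 ]), np.float64(196.17330932617188))
```

View pics/m11.png

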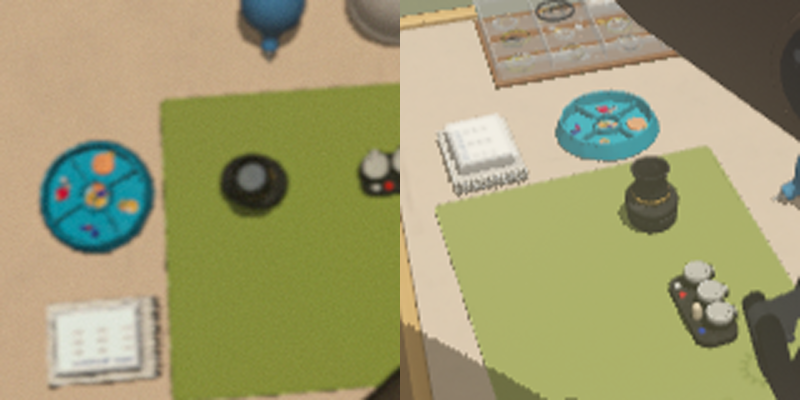

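The loupe stands upright in the middle of the case at (253,180), and the box lies on the book in front of the tray. The gripper is clear of everything, so I'm handing in.

```bash
python3 -m inch '[{"slide":[0,0,-1],"turn":0,"grip":5.2},{"slide":[0,0,-1],"turn":0,"grip":5.2},{"slide":[0,0,-1],"turn":0,"grip":5.2},{"slide":[0,0,-1],"turn":0,"grip":5.2},{"slide":[0,0,-1],"turn":0,"grip":5.2}]' && python3 -c "
from plant import ctrl
print(ctrl.sign_off())"
```

```text
time: 26.25
eef_pos: [0.6006, -0.5167, 0.1607]
tcp_rot: [0.681, 0.732, 0.0, -0.0]
contact_force: [0.0, 0.4, -0.2]
opening: 0.612
finger_force: 0.0
the job is handed in; nothing more can be done
None
```

The bench is laid out as asked and handed in at 26 s: book about 3.5 cm clear in front of the tray, box on it (roughly 2–3 mm off centre), case midway between tray and stand, loupe upright on the case; tub and blower were left alone.

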